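# Snap the egg box lid shut, side by side

## Robot

A 6-joint arm with a two-finger parallel gripper is mounted at the origin on the work surface. World frame = base frame: x ahead of the robot, y to its left, z up, the work surface at z = 0. Lengths are in m, angles in degrees, forces in N, time in s.
With the tool pointing down it reaches from about 0.275 to 0.725 m from the base axis. Payload 5.6 kg.
Tool frame: the origin (TCP) lies at the very end of the fingers, on their centre line; the grasp point (between the pads) lies 19 mm behind it; z points along the fingers, y is the line along which they close (so a half turn about z gives the same grasp; the last joint's range is limited). The gripper opens to 85 mm and grips with 20 to 120 N. Pads are 22 mm wide; open, the fingers measure 114 mm over their backs; the gripper's body (76 mm by 85 mm) begins 54 mm behind the grasp point. The pads swing forward as they close: fully open they stand 13 mm farther back than shut.
Start: joints at [-56.287, 14.616, 6.199, 0, -81.583, -16.306], TCP at [0.165, -0.525, 0.231] pointing down, gripper open.
Joint ranges: [-168.99, 168.99], [-69.2, 112.95], [-62.41, 85.93], [-164.36, 98.24], [-168.68, -3.75], [-174.98, 174.98]. Speed limits (degrees/s): [147.25, 147.25, 180, 180, 180, 180].

## Interface

Orientations are given as a 3x3 rotation matrix whose columns are the frame's x, y, z axes.
In Python, from rig import ctrl, camera, calibration, spotter gives the robot as it stands. The module is installed in compiled form; this text tells all that it offers.
- The arm moves only by the tool play_rows, never from a script. Its argument "steps" is a list of rows, each a list of 7 numbers: the opening, from 0 (shut) to 1 (fully open), then the shift along the world's x, y, z in cm, then the turn, a rotation vector about the world's x, y, z in degrees. In form: [[grip, dx, dy, dz, ax, ay, az], ...]. A call has exactly 5 rows; each row is the pose to reach, as a shift and turn from the pose commanded when the call began; what a row does not reach only later rows make up. A row lasts 1/8 s, in which the tool goes at most 62.5 mm and 10.7 degrees, less where a joint would pass 70% of its speed; a pose out of reach is approached as far as the arm can. A call with a gripper value outside its range is refused whole. The fingers move at their own pace and stop on an object; "newtons" is the grip in N (left out, the last holds). Time passes only in rows, so rows that repeat a pose let the fingers close, or fill a call up. It gives the time, the measured TCP pose, the force, the opening and the grip force at its end, in the units of the state.
- ctrl.get_obs(): the state, without advancing time (a new reading comes with each control period).
- camera(name): name is "scene" or "top" or "wrist"; returns the picture (384x512x3 uint8, red, green, blue); there is no depth.
- calibration(name): a dict with "fov_y" (degrees; the focal length in pixels is half the picture's height over the tangent of half this angle, whatever the lens; pixels are square), "cx", "cy" (the principal point, pixels), "T" (4x4, takes a point from camera to world coordinates). Camera axes: x right, y up, looking along -z (the intrinsics and any distortion apply to the point x, -y, -z); pixel columns grow to the right and rows downward; lengths in m; the calibration is good to about 2 mm. A picture is of the moment at which its call begins: read the wrist's pose just before it. calibration takes no time and is no camera call; for the wrist camera it gives the pose at the moment of the call.
- ctrl.finish_job(): hands the job in; it is judged then, once.
Trained networks look in the newest picture that a camera, given by its name, has taken for a name from the list of things; names that differ only in an ending like _2 or _b are one class to them, and where a whole thing is asked for, a point or a joint stands for the part that bears it (a point fixed in the world has none). Each returns a list of dicts, best first, with "conf" (0 to 1); they miss things now and then, are a little off and sometimes report something else, mostly with a low value. They report only what shows in the picture. A call takes as long as a camera call.
- spotter.look_for(camera, label): "box" ([centre column, centre row, width, height] in pixels, round what is visible of it).
- spotter.cut_out(camera, label): "region" (384x512 bool, what is visible of it) and "box" ([centre column, centre row, width, height] in pixels, round what is visible of it).
The state is a dict: "time_s": time; "qpos": joint angles; "joint_velocities": joint speeds; "tau": joint torques, N m; "position": TCP position; "orientation": TCP orientation; "wrist_force": force on the tool from outside, world axes, zero at the start; "moment": the same for the moment, N m; "width": finger opening in m; "finger_force": force on a finger pad.
Only numpy, scipy, OpenCV 4.12 (cv2) and the standard library are available. Lean on these libraries where they do the work, as an engineer would, in place of code of your own. Each camera call takes 0.05 s, during which the arm holds its last target. There are 200 camera calls.

## Task

The lid of the glass egg box is only laid on: the four sections of its rim, one along each side, still stand proud. With the fingertips press each section down, in any order, until it clicks and stays flush with the lid's corners. Do not grasp, lift or shift the box, and leave the egg cups, the jar and the egg cooker where they stand.

Things in the scene. Friction and masses are not known exactly. Their poses are not given: they have to be found in the camera images.
- box: Loose glass food box holding eggs, with an off-white plastic lid on it: 170 mm (its x) by 200 mm (its y), about 0.85 kg, standing upright on the shelf, not fixed. Origin: centre of its underside; z up. The lid's four corner pieces (26 mm square) are fixed and their tops lie 78 mm above the origin; the lid's middle panel is recessed, 73 mm above the origin. Between the corners, along each side, lies one straight rim section, 20 mm wide, that snaps straight down.
- front_top (a point): Centre of the top face of the lid's front rim section: the side towards the robot at yaw 0 (box -x side), a 144 mm long bar, 20 mm wide, centred at x -75, y 0 mm in the box frame. The point moves with the section: 88 mm above the box's underside while it stands proud, 78 mm (flush with the corner pieces) when clicked shut. Axes as the box's.
- rim_front (a joint): How far the front rim section has been pressed down, m: 0 standing proud, 0.010 clicked shut. It is a snap: it resists with up to about 7 N, springs back up if let go in the first half of its travel, and snaps down and stays once past half way.
- back_top (a point): Centre of the top face of the lid's back rim section: the side away from the robot at yaw 0 (box +x side), a 144 mm long bar, 20 mm wide, centred at x +75, y 0 mm in the box frame. The point moves with the section: 88 mm above the box's underside while it stands proud, 78 mm (flush with the corner pieces) when clicked shut. Axes as the box's.
- rim_back (a joint): How far the back rim section has been pressed down, m: 0 standing proud, 0.010 clicked shut. It is a snap: it resists with up to about 7 N, springs back up if let go in the first half of its travel, and snaps down and stays once past half way.
- left_top (a point): Centre of the top face of the lid's left rim section: the box +y side, a 114 mm long bar, 20 mm wide, centred at x 0, y +90 mm in the box frame. The point moves with the section: 88 mm above the box's underside while it stands proud, 78 mm (flush with the corner pieces) when clicked shut. Axes as the box's.
- rim_left (a joint): How far the left rim section has been pressed down, m: 0 standing proud, 0.010 clicked shut. It is a snap: it resists with up to about 7 N, springs back up if let go in the first half of its travel, and snaps down and stays once past half way.
- right_top (a point): Centre of the top face of the lid's right rim section: the box -y side, a 114 mm long bar, 20 mm wide, centred at x 0, y -90 mm in the box frame. The point moves with the section: 88 mm above the box's underside while it stands proud, 78 mm (flush with the corner pieces) when clicked shut. Axes as the box's.
- rim_right (a joint): How far the right rim section has been pressed down, m: 0 standing proud, 0.010 clicked shut. It is a snap: it resists with up to about 7 N, springs back up if let go in the first half of its travel, and snaps down and stays once past half way.
- cup_a: Wooden egg cup in natural ash, 50 mm across and 62 mm tall, loose, 45 g; origin: centre of its underside. Stands close to the box's front (-x) side. Only to be left alone.
- cup_b: Wooden egg cup in natural ash, 50 mm across and 62 mm tall, loose, 45 g; origin: centre of its underside. Stands close to the box's back (+x) side. Only to be left alone.
- cooker: Domed egg cooker, 180 mm across, 176 mm tall to the top of its knob, with a dial knob on its side that sticks out to 106 mm from its axis; loose, 0.9 kg, to one side of the work; origin: centre of its underside. To be left alone.
- jar: Glass storage jar with a clip lid, 100 mm across (clip to 60 mm from its axis), 148 mm tall; loose, 0.6 kg, to the other side of the work; origin: centre of its underside. To be left alone.

How it is judged:
By the outcome, as a careful person would: the job done as asked, in the order asked, and still so for the second after the job is handed in, with the robot touching nothing.
It also fails if it takes over 45 s, if anything falls off the work surface, if the arm or the gripper's body presses on something with over 40 N, if the wrist force passes 120 N, or if a joint passes its speed limit or range.

## Working session

There is one attempt and no reset: what is moved stays moved. The work goes in short steps, Python scripts to look and compute and a tool call to move; the robot and the scene stay as the last step left them, time stands still between calls to the robot, and variables do not carry over. Pictures are saved under pics/ and viewed, at most 10 in all, crops included, and the job is handed in when it is done.

Besides the shell and the picture viewer there is one more tool, called after ">>>" as a command line: name --pt "numbers of a row" for each row, then --argument value for the rest. play_rows: Moves the arm, as the interface text tells. Its arguments: {"type":"object","properties":{"steps":{"type":"array","items":{"type":"array","items":{"type":"number"}}},"newtons":{"type":"number"}},"required":["steps"]}

```bash
mkdir -p pics; python3 - <<'E'
from rig import ctrl,camera,calibration,spotter
import cv2,numpy as np
o=ctrl.get_obs();print(o['position'],o['orientation'],o['width'],o['time_s'])
for n in ['scene','top']:
    im=camera(n);cv2.imwrite(f'pics/{n}1.png',im[...,::-1])
    c=calibration(n);print(n,c['fov_y'],c['cx'],c['cy'],[k for k in c],np.round(c['T'],3).tolist())
    for l in ['box','cup_a','jar','cooker','front_top']:
        print(l,[(np.round(d['box']),round(d['conf'],2)) for d in spotter.look_for(n,l)[:3]])
E
```

```text
[ 0.16445818 -0.52432012  0.23039492] [[-9.54227811e-01 -2.99080147e-01 -5.91917547e-04]
 [-2.99080731e-01  9.54226119e-01  1.79698769e-03]
 [ 2.73798433e-05  1.89176676e-03 -9.99998210e-01]] 0.08553478270828546 0.0
scene 48.15868858896923 253.42028712556174 204.01194497115466 ['fov_y', 'cx', 'cy', 'T'] [[0.745, -0.478, 0.466, 1.149], [0.668, 0.541, -0.512, -0.622], [-0.007, 0.692, 0.722, 0.969], [0.0, 0.0, 0.0, 1.0]]
box [(array([247., 199.,  90.,  75.]), 0.83), (array([234., 175.,  33.,  26.]), 0.67)]
cup_a [(array([263., 237.,  22.,  28.]), 0.93), (array([227., 167.,  21.,  16.]), 0.76), (array([341., 136.,  34.,  51.]), 0.75)]
jar [(array([341., 136.,  36.,  47.]), 0.85)]
cooker [(array([138., 327.,  84.,  84.]), 0.67), (array([272., 174.,  26.,  21.]), 0.51)]
front_top [(array([235., 173.,  42.,  23.]), 0.55)]
top 53.34775895263634 253.1491224358912 188.5505616108774 ['fov_y', 'cx', 'cy', 'T'] [[0.103, 0.969, -0.225, 0.332], [-0.995, 0.101, -0.019, -0.004], [0.004, 0.226, 0.974, 1.193], [0.0, 0.0, 0.0, 1.0]]
box [(array([241., 212.,  76.,  64.]), 0.87)]
cup_a [(array([270., 173.,  13.,  17.]), 0.66), (array([216., 258.,  20.,  19.]), 0.54)]
jar [(array([112., 177.,  47.,  43.]), 0.68), (array([238., 235.,  46.,  17.]), 0.59)]
cooker [(array([407., 196.,  72.,  65.]), 0.76), (array([271., 214.,  15.,  40.]), 0.57)]
front_top [(array([236., 234.,  48.,  20.]), 0.68)]
```

```bash
python3 - <<'E'
import cv2
a=cv2.imread('pics/top1.png')[130:290,150:350];b=cv2.imread('pics/scene1.png')
cv2.imwrite('pics/topc.png',cv2.resize(a,None,fx=3.75,fy=3.75,interpolation=cv2.INTER_CUBIC))
cv2.imwrite('pics/scenec.png',cv2.resize(b[130:270,170:350],None,fx=4,fy=4,interpolation=cv2.INTER_CUBIC))
E
```

```text
(no output)
```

View pics/topc.png

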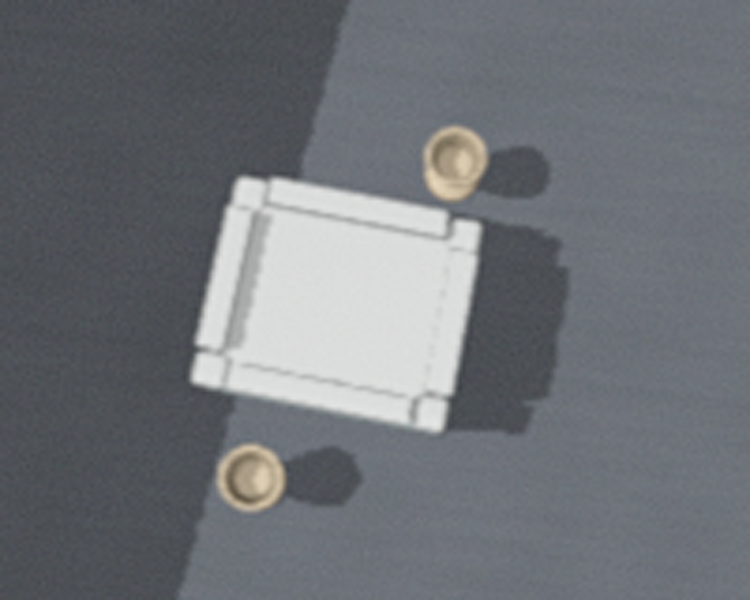

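View pics/scene1.png

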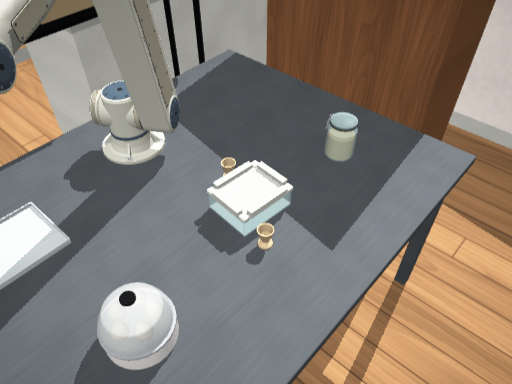

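The top view shows the box yawed slightly. Its outer lid corners in the crop are (236,178), (481,222), (443,432) and (192,384), with cups at about (456,160) and (251,478). The scene view shows the jar and the cooker well clear. I'll fit the box pose next.

```bash
cat > h.py <<'E'
import numpy as np
from scipy.optimize import least_squares
def onplane(c,uv,z):
    f=192/np.tan(np.radians(c['fov_y']/2)); uv=np.atleast_2d(uv)
    d=np.c_[(uv[:,0]-c['cx'])/f,-(uv[:,1]-c['cy'])/f,-np.ones(len(uv))]@c['T'][:3,:3].T
    p=c['T'][:3,3]; return p+d*((z-p[2])/d[:,2])[:,None]
def pix(c,P):
    f=192/np.tan(np.radians(c['fov_y']/2)); q=(np.atleast_2d(P)-c['T'][:3,3])@c['T'][:3,:3]
    return np.c_[c['cx']+f*q[:,0]/-q[:,2],c['cy']-f*q[:,1]/-q[:,2]]
E
python3 - <<'E'
from rig import calibration
from h import *
c=calibration('top')
uv=np.array([[236,178],[481,222],[443,432],[192,384]])/3.75+[150,130]-0.37
P=onplane(c,uv,.078);print(P.round(4))
B=np.array([[85,100],[85,-100],[-85,-100],[-85,100]])/1000
r=lambda p:(np.c_[np.cos(p[2])*B[:,0]-np.sin(p[2])*B[:,1]+p[0],np.sin(p[2])*B[:,0]+np.cos(p[2])*B[:,1]+p[1]]-P[:,:2]).ravel()
s=least_squares(r,[.4,0,0]);print(s.x,np.degrees(s.x[2]),s.fun.round(4))
x,y,t=s.x
for n,a,b in [('front',-75,0),('back',75,0),('left',0,90),('right',0,-90)]:
    print(n,x+(np.cos(t)*a-np.sin(t)*b)/1e3,y+(np.sin(t)*a+np.cos(t)*b)/1e3)
uc=np.array([[456,150],[251,475]])/3.75+[150,130]
print(onplane(c,uc,.062).round(3))
E
```

```text
[[ 0.6126  0.1433  0.078 ]
 [ 0.5968 -0.0559  0.078 ]
 [ 0.4279 -0.0413  0.078 ]
 [ 0.4447  0.1564  0.078 ]]
[ 0.5204838   0.05063185 -0.0816693 ] -4.679305945656487 [ 0.0008  0.      0.0002 -0.0001 -0.0003 -0.0008 -0.0007  0.0008]
front 0.44573378103761974 0.05675024309662529
back 0.5952338184843463 0.044513462334213
left 0.5278258682184304 0.1403318751834551
right 0.5131417313035357 -0.039068169752616816
[[ 0.658 -0.032  0.062]
 [ 0.38   0.102  0.062]]
```

>>> play_rows --pt "0 3.5 4.9 0 0 0 -4" --pt "0 7 9.8 0 0 0 -9" --pt "0 10.5 14.7 0 0 0 -13" --pt "0 14 19.6 0 0 0 -18" --pt "0 17.4 24.3 0 0 0 -22"

```text
time_s: 1.23
position: [0.3394, -0.2801, 0.2316]
orientation: [[-0.997, 0.082, 0.001], [0.082, 0.997, -0.0], [-0.001, -0.0, -1.0]]
wrist_force: [0.8, -0.2, -0.6]
width: -0.0001
finger_force: 0.0
```

>>> play_rows --pt "0 3.5 4.9 -2 0 0 0" --pt "0 7 9.8 -4 0 0 0" --pt "0 10.5 14.7 -6 0 0 0" --pt "0 14 19.6 -8 0 0 0" --pt "0 17.4 24.3 -10 0 0 0"

```text
time_s: 1.85
position: [0.5122, -0.039, 0.1319]
orientation: [[-0.997, 0.08, 0.001], [0.08, 0.997, -0.0], [-0.001, 0.0, -1.0]]
wrist_force: [2.2, -0.6, 0.4]
width: -0.0002
finger_force: 0.0
```

>>> play_rows --pt "0 0 0 0 0 0 0" --pt "0 0 0 0 0 0 0" --pt "0 0 0 0 0 0 0" --pt "0 0 0 0 0 0 0" --pt "0 0 0 0 0 0 0"

```text
time_s: 2.48
position: [0.511, -0.0414, 0.1326]
orientation: [[-0.997, 0.081, 0.001], [0.081, 0.997, 0.0], [-0.001, 0.0, -1.0]]
wrist_force: [0.2, 0.3, -0.9]
width: -0.0001
finger_force: 0.0
```

```bash
python3 - <<'E'
from rig import ctrl,camera,calibration,spotter
import cv2,numpy as np
from h import *
o=ctrl.get_obs();print(o['time_s'],o['position'],o['orientation'].round(3).tolist(),o['width'],o['wrist_force'])
c=calibration('wrist');im=camera('wrist')
t=-.08167;R=np.array([[np.cos(t),-np.sin(t)],[np.sin(t),np.cos(t)]])
B=np.array([[85,100],[85,-100],[-85,-100],[-85,100]])/1000
P=np.c_[B@R.T+[.5205,.0506],np.full(4,.078)]
T=np.array([[.4457,.0567,.088],[.5952,.0445,.088],[.5278,.1403,.088],[.5131,-.0391,.088]])
im=np.ascontiguousarray(im[...,::-1])
for q in pix(c,np.r_[P,T]): 
    print(q.round()); cv2.drawMarker(im,tuple(int(v) for v in np.clip(q,-999,9999)),(0,0,255),0,12,1)
cv2.imwrite('pics/w1.png',im)
E
```

```text
2.475 [ 0.5109758  -0.04138585  0.13258002] [[-0.997, 0.081, 0.001], [0.081, 0.997, 0.0], [-0.001, 0.0, -1.0]] -6.618062573752376e-05 [ 0.20059052  0.34955988 -0.85471694]
[501. 317.]
[244. 317.]
[242.  86.]
[562.  86.]
[408. 102.]
[379. 315.]
[527. 219.]
[257. 219.]
```

View pics/w1.png

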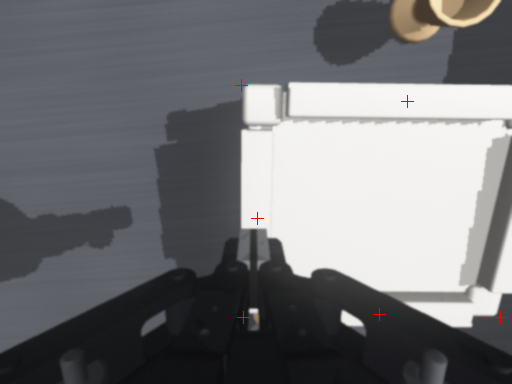

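The wrist view matches the projected pose: the front-right corner is at (244,86), and it was predicted at (242,86). Pressing the right section now.

>>> play_rows --pt "0 0.2 0.2 -2.5 0 0 0" --pt "0 0.2 0.2 -4 0 0 0" --pt "0 0.2 0.2 -4.6 0 0 0" --pt "0 0.2 0.2 -5.1 0 0 0" --pt "0 0.2 0.2 -5.5 0 0 0"

```text
time_s: 3.15
position: [0.5135, -0.039, 0.0778]
orientation: [[-0.997, 0.08, 0.001], [0.08, 0.997, -0.0], [-0.001, -0.0, -1.0]]
wrist_force: [-11.3, 3.6, 30.7]
width: -0.0
finger_force: 15.2
```

>>> play_rows --pt "0 0 0 0 0 0 0" --pt "0 0 0 0 0 0 0" --pt "0 0 0 0 0 0 0" --pt "0 0 0 0 0 0 0" --pt "0 0 0 0 0 0 0"

```text
time_s: 3.78
position: [0.5134, -0.0389, 0.0781]
orientation: [[-0.997, 0.08, 0.001], [0.08, 0.997, -0.0], [-0.001, -0.0, -1.0]]
wrist_force: [-1.7, 0.0, 4.8]
width: 0.0002
finger_force: 2.8
```

>>> play_rows --pt "0 0 0 1.5 0 0 0" --pt "0 0 0 3.5 0 0 0" --pt "0 -2.3 3.2 3.5 0 0 0" --pt "0 -4.6 6.4 3.5 0 0 0" --pt "0 -6.8 9.6 3.5 0 0 0"

```text
time_s: 4.4
position: [0.4449, 0.0581, 0.1132]
orientation: [[-0.997, 0.08, 0.002], [0.08, 0.997, 0.001], [-0.002, 0.001, -1.0]]
wrist_force: [-0.2, 0.7, -0.3]
width: -0.0001
finger_force: 0.0
```

>>> play_rows --pt "0 0 0 0 0 0 0" --pt "0 0 0 0 0 0 0" --pt "0 0 0 0 0 0 0" --pt "0 0 0 0 0 0 0" --pt "0 0 0 0 0 0 0"

```text
time_s: 5.03
position: [0.4452, 0.0568, 0.112]
orientation: [[-0.997, 0.081, -0.0], [0.081, 0.997, -0.0], [0.0, -0.0, -1.0]]
wrist_force: [0.0, 0.2, 0.5]
width: -0.0001
finger_force: 0.0
```

```bash
cat > look.py <<'E'
import sys
from rig import ctrl,camera,calibration
import cv2
from h import *
o=ctrl.get_obs();print(o['time_s'],o['position'],o['wrist_force'].round(1))
t=-.08167;R=np.array([[np.cos(t),-np.sin(t)],[np.sin(t),np.cos(t)]])
B=np.array([[85,100],[85,-100],[-85,-100],[-85,100]])/1000
P=np.c_[B@R.T+[.5205,.0506],np.full(4,.078)]
out=[]
for n in ['wrist','top']:
    c=calibration(n);im=np.ascontiguousarray(camera(n)[...,::-1])
    if n=='top': im=cv2.resize(im[130:290,150:350],None,fx=3,fy=3,interpolation=cv2.INTER_CUBIC)
    for q in pix(c,P):
        if n=='top': q=(q-[150,130]+.33)*3
        cv2.drawMarker(im,tuple(int(v) for v in np.clip(q,-999,9999)),(0,0,255),0,10,1)
    im=im[:384]; out.append(cv2.resize(im,(400,300)) if n=='wrist' else cv2.resize(im,(400,300)))
cv2.imwrite(sys.argv[1],np.hstack(out))
E
python3 look.py pics/l1.png
```

```text
5.025 [0.44522594 0.05678942 0.11203689] [0.  0.2 0.5]
```

View pics/l1.png

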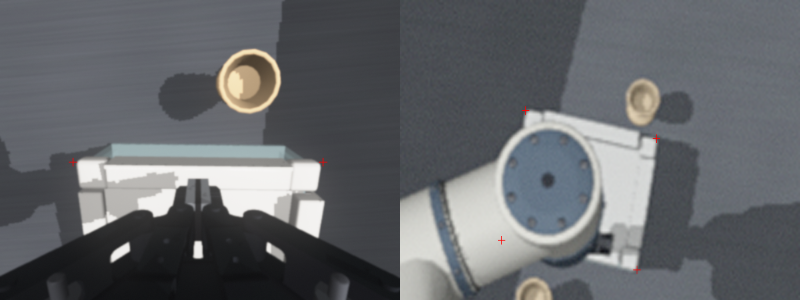

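The box has not moved: its front corners sit on the markers at (74,162) and (322,162), and the tips are over the front section. Pressing the front.

>>> play_rows --pt "0 0.05 0 -1.5 0 0 0" --pt "0 0.05 0 -2.3 0 0 0" --pt "0 0.05 0 -2.8 0 0 0" --pt "0 0.05 0 -3.2 0 0 0" --pt "0 0.05 0 -3.5 0 0 0"

```text
time_s: 5.75
position: [0.4458, 0.0571, 0.0778]
orientation: [[-0.997, 0.08, 0.0], [0.08, 0.997, -0.0], [-0.0, -0.0, -1.0]]
wrist_force: [-10.6, 2.1, 25.6]
width: 0.0
finger_force: 13.0
```

>>> play_rows --pt "0 0 0 0 0 0 0" --pt "0 0 0 0 0 0 0" --pt "0 0 0 1 0 0 0" --pt "0 0 0 2 0 0 0" --pt "0 0 0 3.5 0 0 0"

```text
time_s: 6.38
position: [0.4456, 0.0571, 0.1128]
orientation: [[-0.997, 0.08, -0.0], [0.08, 0.997, -0.0], [0.0, -0.0, -1.0]]
wrist_force: [0.4, 0.3, 0.8]
width: -0.0004
finger_force: 0.0
```

>>> play_rows --pt "0 2 2 0 0 0 0" --pt "0 4 4 0 0 0 0" --pt "0 6 6 0 0 0 0" --pt "0 8.2 8.3 0 0 0 0" --pt "0 8.2 8.3 0 0 0 0"

```text
time_s: 7.0
position: [0.5288, 0.1414, 0.1121]
orientation: [[-0.997, 0.079, 0.0], [0.079, 0.997, 0.0], [-0.0, 0.0, -1.0]]
wrist_force: [0.4, -0.5, -0.0]
width: 0.0001
finger_force: 0.0
```

>>> play_rows --pt "0 0 0 0 0 0 0" --pt "0 0 0 0 0 0 0" --pt "0 0 0 0 0 0 0" --pt "0 0 0 0 0 0 0" --pt "0 0 0 0 0 0 0"

```text
time_s: 7.62
position: [0.5275, 0.1401, 0.1122]
orientation: [[-0.997, 0.08, 0.0], [0.08, 0.997, 0.0], [-0.0, 0.0, -1.0]]
wrist_force: [-0.8, 0.2, -0.2]
width: 0.0004
finger_force: 0.0
```

Tips are over the left section (0.528, 0.140).

>>> play_rows --pt "0 0 0 -1.5 0 0 0" --pt "0 0 0 -2.3 0 0 0" --pt "0 0 0 -2.8 0 0 0" --pt "0 0 0 -3.2 0 0 0" --pt "0 0 0 -3.5 0 0 0"

```text
time_s: 8.25
position: [0.5275, 0.14, 0.0779]
orientation: [[-0.997, 0.08, -0.0], [0.08, 0.997, -0.001], [-0.0, -0.001, -1.0]]
wrist_force: [-9.1, 0.7, 20.0]
width: -0.0001
finger_force: 10.3
```

>>> play_rows --pt "0 0 0 0 0 0 0" --pt "0 0 0 0 0 0 0" --pt "0 0 0 1 0 0 0" --pt "0 0 0 2 0 0 0" --pt "0 0 0 3.5 0 0 0"

```text
time_s: 8.88
position: [0.5275, 0.1401, 0.1128]
orientation: [[-0.997, 0.08, -0.0], [0.08, 0.997, -0.0], [0.0, -0.0, -1.0]]
wrist_force: [-0.3, -0.7, 0.8]
width: 0.0
finger_force: 0.0
```

>>> play_rows --pt "0 1.5 -2.5 0 0 0 0" --pt "0 3 -5 0 0 0 0" --pt "0 5 -7.5 0 0 0 0" --pt "0 6.8 -9.6 0 0 0 0" --pt "0 6.8 -9.6 0 0 0 0"

```text
time_s: 9.5
position: [0.5966, 0.0428, 0.1126]
orientation: [[-0.997, 0.082, 0.001], [0.082, 0.997, -0.0], [-0.001, -0.0, -1.0]]
wrist_force: [-1.6, 1.1, 0.6]
width: 0.0002
finger_force: 0.0
```

>>> play_rows --pt "0 0 0 0 0 0 0" --pt "0 0 0 0 0 0 0" --pt "0 0 0 0 0 0 0" --pt "0 0 0 0 0 0 0" --pt "0 0 0 0 0 0 0"

```text
time_s: 10.12
position: [0.5955, 0.0443, 0.1122]
orientation: [[-0.997, 0.08, 0.0], [0.08, 0.997, 0.0], [-0.0, 0.0, -1.0]]
wrist_force: [0.2, 0.4, -0.5]
width: 0.0003
finger_force: 0.0
```

>>> play_rows --pt "0 0 0 -1.5 0 0 0" --pt "0 0 0 -2.3 0 0 0" --pt "0 0 0 -2.8 0 0 0" --pt "0 0 0 -3.2 0 0 0" --pt "0 0 0 -3.5 0 0 0"

```text
time_s: 10.75
position: [0.5955, 0.0441, 0.078]
orientation: [[-0.997, 0.08, -0.0], [0.08, 0.997, -0.001], [-0.0, -0.001, -1.0]]
wrist_force: [-7.2, 1.5, 18.0]
width: -0.0002
finger_force: 9.0
```

>>> play_rows --pt "0 0 0 0 0 0 0" --pt "0 0 0 0 0 0 0" --pt "0 0 0 1.5 0 0 0" --pt "0 0 0 5 0 0 0" --pt "0 0 0 10 0 0 0"

```text
time_s: 11.38
position: [0.5949, 0.0439, 0.1776]
orientation: [[-0.997, 0.08, -0.002], [0.08, 0.997, -0.001], [0.002, -0.001, -1.0]]
wrist_force: [0.9, 0.6, 0.2]
width: -0.0001
finger_force: 0.0
```

>>> play_rows --pt "0 -3 -5 3 0 0 0" --pt "0 -6 -10 3 0 0 0" --pt "0 -9 -15 3 0 0 0" --pt "0 -12 -20 3 0 0 0" --pt "0 -15 -25 3 0 0 0"

```text
time_s: 12.0
position: [0.4447, -0.2074, 0.2081]
orientation: [[-0.997, 0.08, 0.002], [0.08, 0.997, -0.001], [-0.002, -0.0, -1.0]]
wrist_force: [0.5, -0.8, -0.5]
width: -0.0
finger_force: 0.0
```

```bash
cat >> look.py <<'E'
s=np.ascontiguousarray(camera('scene')[...,::-1]);c=calibration('scene')
cv2.imwrite('pics/s2.png',np.hstack([cv2.resize(im,(400,320)),cv2.resize(s[145:257,180:320],(400,320),interpolation=cv2.INTER_CUBIC)]))
E
python3 look.py pics/l2.png
```

```text
12.0 [ 0.44465377 -0.20740872  0.20810069] [ 0.5 -0.8 -0.5]
```

View pics/s2.png

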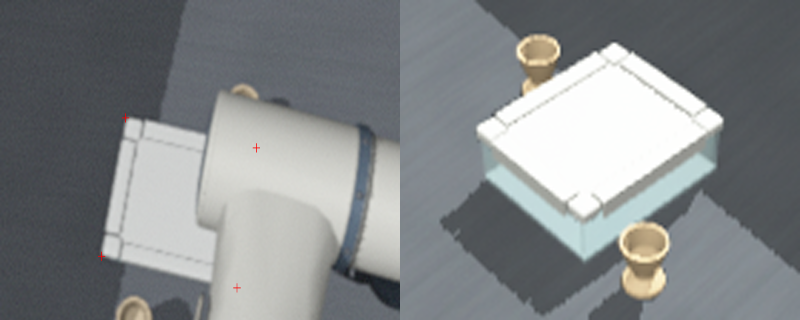

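The scene crop shows all four sections flush with the corners. The left lid corners still sit on their markers at (125,118) and (101,257), and both cups are upright in place.

```bash
python3 -c "
from rig import ctrl
print(ctrl.finish_job())"
```

```text
the job is handed in; nothing more can be done
None
```

All four rim sections were pressed down and look flush with the lid's corners, the box and cups stayed where they stood, and I handed the job in at about 12 s; no verdict came back.

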